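# Spread a snap ring over an inking roller's axle stub and hold it at the groove

### The job

Take the snap-ring pliers from their wooden rest by the two handles, squeeze them fully so that the snap ring on the tips is spread open, and carry the ring over the axle stub of the inking roller that stands on end. Keep it spread all the way down the stub until the ring is level with the groove just above the bearing face, without pressing hard, and finish there still holding the pliers squeezed: do not let the ring close or let go. Leave the other things on the bench as they are.

Things in the scene. Friction and masses are not known exactly. Their poses are not given: they have to be found in the camera images.
- pliers_grip (a point): Where to grip the loose pliers: midway between the two black handles, half-way up. x points along the pliers to the tips, y to the left handle, z up; they lie flat. Handles: upright-sided bars 14 mm tall, 6 mm thick, from 47 mm behind to 25 mm ahead of this point. Across their outer faces here: about 50 mm free, 30 mm at the built-in stop, where they are parallel.
- pliers_pivot (a point): Vertical pivot pin of the pliers (18 mm disc), 50 mm ahead of pliers_grip, same axes. The pliers weigh about 0.2 kg. A spring opens the handles: about 9 N on each at the grip point holds them at the stop, so any grip of 15 N or more closes them fully; the stop takes the rest.
- ring_center (a point): Centre of the spread snap ring, half-way through its 3 mm thickness; fixed to the pliers 112.5 mm ahead of pliers_grip and 5.5 mm below it, same axes. The ring lies flat, underside level with the handles' underside, jaws above it; its gap faces the handles, its eyes stay hooked on the tips. Inside width about 19 mm closed, 31 mm spread; outside 39 mm spread.
- squeeze (a joint): How far the pliers are squeezed (rad, turn of the left handle; the right one mirrors it): 0 free, ring closed; about 0.2 at the stop, ring fully spread.
- rest_gap (a point): Floor of the gap in the pliers' fixed wooden rest, under the grip point, 12 mm above the bench; x along the rest towards the tips. Ledges 45 mm above the bench carry the pliers: one from 26 to 50 mm behind this point, one from 26 to 66 mm ahead; the 52 mm gap between them is free for fingers. The rest is 165 mm long, 90 mm wide.
- groove (a point): Middle of the groove, on the vertical axis of the roller's steel stub, 139 mm above the bench, z up. Groove 8 mm tall, 20 mm diameter; its lower edge is the flat bearing face (38 mm aluminium boss) 4 mm below this point. The stub is 24 mm in diameter from 4 to 21 mm above this point, then tapers to 14 mm at its top.
- stub_top (a point): Top of the stub, on its axis, 29 mm above groove.
- roller_base (a point): Underside of the roller's stand, on the stub's axis. A 120 mm square wooden stand, 30 mm thick, carries the black rubber roller (68 mm diameter, top 115 mm above the bench), then a 56 mm steel cap to 119 mm and the 38 mm boss to 135 mm. All fixed to the bench.
- ink_jar: Bystander: ink jar, 56 mm diameter, 75 mm tall; origin at the underside.
- tape: Bystander: roll of clear tape, 76 mm diameter, 20 mm tall, lying flat; origin at the underside.
- print_block: Bystander: carved wooden printing block 100 x 80 x 26 mm; origin at the underside.
- brayer: Bystander: small hand roller lying on the bench, 145 mm long; origin below its rubber roll.
- scraper: Bystander: spatula lying on the bench.
There are look-alikes about, which are no part of the job. Of the things that look like the part that bears pliers_grip, the smallest one is meant.

How it is judged:
By the outcome, as a careful person would: the job done as asked, in the order asked, and still so for the second after the job is handed in, while the arm keeps its last pose, push and grip.
It also fails if it takes over 42 s, if anything falls off the work surface, if the arm or the gripper's body presses on something with over 40 N, if the wrist force passes 120 N, or if a joint passes its speed limit or range.

### The arm

A 6-joint arm with a two-finger parallel gripper is mounted at the origin on the work surface. World frame = base frame: x ahead of the robot, y to its left, z up, the work surface at z = 0. Lengths are in mm, angles in rad, forces in N, time in s.
With the tool pointing down it reaches from about 325 to 850 mm from the base axis. Payload 4.4 kg.
Tool frame: the origin (TCP) lies on the centre line of the jaws, within the pads' length; the fingertips stand 14 mm ahead of it and the grasp point (between the pads) lies 5 mm behind it (r.tips_ahead is the distance from the TCP to the fingertips, in mm); z points along the fingers, y is the line along which they close (so a half turn about z gives the same grasp; the last joint's range is limited). The gripper opens to 94 mm and grips with 3 to 60 N. Pads are 16 mm wide; open, the fingers measure 119 mm over their backs; the gripper's body (75 mm by 177 mm) begins 78 mm behind the grasp point.
Start: joints at [1.036, 0.207, 1.542, -0, 1.393, -0.15], TCP at [215.316, 533.166, 219.447] pointing down, gripper open.
Joint ranges: [-2.73, 2.73], [-0.86, 2.22], [0.23, 2.46], [-1.11, 4.25], [0.08, 2.63], [-2.82, 2.82]. Speed limits (rad/s): [2.79, 2.79, 3.14, 3.14, 3.14, 3.14].

### API

Orientations are given as [roll, pitch, yaw] about the fixed x, y, z axes, in that order (R = Rz(yaw) Ry(pitch) Rx(roll)).
In Python, from plant import r gives the robot as it stands.
- The arm moves only by the tool arm_command, never from a script. Its argument "rows" is a list of rows, each an object with "hand": the closure, from -1 (fully open) to 1 (shut), so that 0 is half open; "linear": the shift along the tool's x, y, z in cm, a list of three; "twist": the turn about the tool's z in degrees. A call has 1 to 20 rows; each row is the pose to reach, as a shift and turn from the pose commanded when the call began, along the tool's axes at that moment; what a row does not reach only later rows make up. A row lasts 1/8 s, in which the tool goes at most 62.5 mm and 10.7 degrees, less where a joint would pass 70% of its speed; a pose out of reach is approached as far as the arm can. A call with a gripper value outside its range is refused whole. The fingers move at their own pace and stop on an object; "force" is the grip in N (left out, the last holds). Time passes only in rows, so rows that repeat a pose let the fingers close. It gives the time, the measured TCP pose, the force, the opening and the grip force at its end, in the units of the state.
- r.get_state(): the state, without advancing time (a new reading comes with each control period).
- r.capture(name): name is "scene" or "top" or "wrist"; returns the picture (400x640x3 uint8, blue, green, red); there is no depth.
- r.camera_info(name): a dict with "vertical_fov" (degrees; the focal length in pixels is half the picture's height over the tangent of half this angle, whatever the lens; pixels are square), "cx", "cy" (the principal point, pixels), "extrinsics" (4x4, takes a point from world to camera coordinates); the wrist camera has in their place "hand_eye" (4x4, takes a point from camera to tool coordinates, whose origin is the TCP and whose axes are the flange's). Camera axes: x right, y down, z forward; pixel columns grow to the right and rows downward; lengths in mm; the calibration is good to about 2 mm. A picture is of the moment at which its call begins: read the wrist's pose just before it. camera_info takes no time and is no camera call.
- r.sign_off(): hands the job in; it is judged then, once.
The state is a dict: "time": time; "joint_pos": joint angles; "joint_velocities": joint speeds; "tau": joint torques, N m; "tcp_pos": TCP position; "ee_rot": TCP orientation; "wrist_force": force on the tool from outside, world axes, zero at the start; "ft_torque": the same for the moment, N m; "opening": finger opening in mm; "gripper_force": force on a finger pad.
Only numpy, scipy, OpenCV 4.12 (cv2) and the standard library are available. Lean on these libraries where they do the work, as an engineer would, in place of code of your own. Each camera call takes 0.05 s, during which the arm holds its last target. There are 200 camera calls.

## Working session

There is one attempt and no reset: what is moved stays moved. The work goes in short steps, Python scripts to look and compute and a tool call to move; the robot and the scene stay as the last step left them, time stands still between calls to the robot, and variables do not carry over. Pictures are saved under pics/ and viewed, at most 12 in all, crops included, and the job is handed in when it is done.

Besides the shell and the picture viewer there is one more tool, called after "Request:" in YAML: its name, and indented under it one key for each argument. arm_command: Moves the arm, as the interface text tells. Its arguments: {"type":"object","properties":{"rows":{"type":"array"},"force":{"type":"number"}},"required":["rows"]}

```bash
mkdir -p pics; ls
python3 - <<'E'
from plant import r
import cv2,numpy as np
np.set_printoptions(precision=3,suppress=True)
for n in ("scene","top"):
    cv2.imwrite(f"pics/{n}1.png",r.capture(n))
for n in ("scene","top","wrist"): print(n,r.camera_info(n))
print(r.get_state())
E
```

```text
pics
scene {'vertical_fov': 51.61750516322801, 'cx': 312.75873726318906, 'cy': 198.41189823511073, 'extrinsics': array([[  -0.525,    0.851,   -0.015,  266.759],
       [   0.712,    0.43 ,   -0.555, -330.836],
       [  -0.466,   -0.302,   -0.832, 1988.19 ],
       [   0.   ,    0.   ,    0.   ,    1.   ]])}
top {'vertical_fov': 51.433464313776, 'cx': 329.21270909445803, 'cy': 192.60805670445006, 'extrinsics': array([[   0.011,   -1.   ,    0.001,   41.325],
       [  -0.976,   -0.011,   -0.216,  546.609],
       [   0.216,    0.001,   -0.976, 1592.03 ],
       [   0.   ,    0.   ,    0.   ,    1.   ]])}
wrist {'vertical_fov': 59.46590317454091, 'cx': 321.05423751531396, 'cy': 193.99648465069586, 'hand_eye': array([[  -0.001,   -0.963,   -0.271,   79.168],
       [   1.   ,   -0.001,   -0.   ,   -0.796],
       [   0.   ,   -0.271,    0.963, -165.17 ],
       [   0.   ,    0.   ,    0.   ,    1.   ]])}
{'time': 0.1, 'joint_pos': array([ 1.036,  0.207,  1.543, -0.   ,  1.394, -0.151]), 'joint_velocities': array([-0.002,  0.002, -0.003,  0.002, -0.   ,  0.   ]), 'tau': array([ -0.   , -37.187, -28.229,   0.07 ,   0.031,  -0.   ]), 'tcp_pos': array([214.971, 532.558, 218.445]), 'ee_rot': array([-3.14 , -0.   ,  2.758]), 'wrist_force': array([-0.715,  0.27 ,  0.067]), 'ft_torque': array([-0.003,  0.041,  0.001]), 'gripper_force': 0.0, 'opening': 94.64155478234004}
```

View pics/scene1.png

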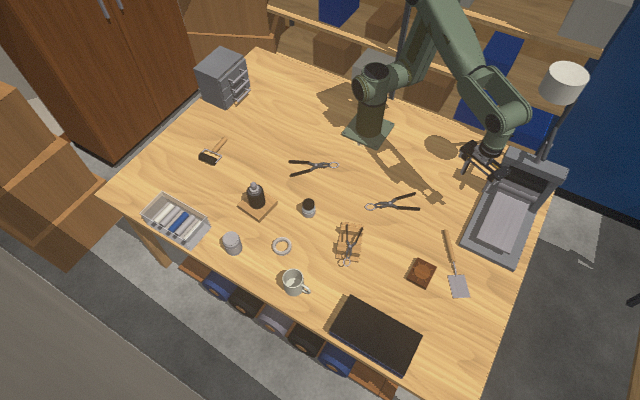

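View pics/top1.png

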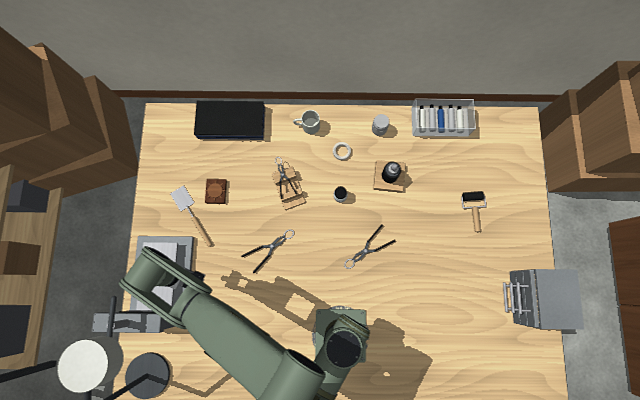

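Both views show three pliers: A in the wooden rest (top 288,182; scene 349,244), B loose on the bench (top 270,250) and C loose on the bench (top 371,248). A is the smallest and sits in the rest, so I choose A. The roller with its stub is at top (392,172) and the jar at (340,193).

```bash
cat > h.py <<'E'
from plant import r
import cv2,numpy as np
from scipy.spatial.transform import Rotation as Ro
np.set_printoptions(precision=2,suppress=True)
def cam(n,st=None):
    i=r.camera_info(n); f=200/np.tan(np.radians(i["vertical_fov"]/2))
    K=np.array([[f,0,i["cx"]],[0,f,i["cy"]],[0,0,1]])
    if n=="wrist":
        T=np.eye(4);T[:3,:3]=Ro.from_euler("xyz",st["ee_rot"]).as_matrix();T[:3,3]=st["tcp_pos"]
        T=T@i["hand_eye"]
    else: T=np.linalg.inv(i["extrinsics"])
    return K,T
def ray(c,uv,z):
    K,T=c; d=T[:3,:3]@np.linalg.solve(K,[uv[0],uv[1],1]); o=T[:3,3]
    return o+d*(z-o[2])/d[2]
def proj(c,p):
    K,T=c; q=K@(np.linalg.inv(T)@np.append(p,1))[:3]; return q[:2]/q[2]
E
python3 - <<'E'
from h import *
t=cam("top")
for n,uv,z in [("tip",(280,160),47),("piv",(284,173),52),("hL",(281,196),52),("hR",(300,193),52),("rollertop",(392,168),168),("jar",(340,193),75),("B",(270,250),5)]:
    print(n,ray(t,uv,z))
im=r.capture("top")
cv2.imwrite("pics/crop1.png",cv2.resize(im[140:280,220:420],None,fx=4,fy=4,interpolation=cv2.INTER_CUBIC))
E
```

```text
tip [682.85 249.5   47.  ]
piv [626.83 230.74  52.  ]
hL [531.8  239.44  52.  ]
hR [544.89 164.    52.  ]
rollertop [ 619.57 -187.82  168.  ]
jar [541.61   4.8   75.  ]
B [321.09 281.04   5.  ]
```

View pics/crop1.png

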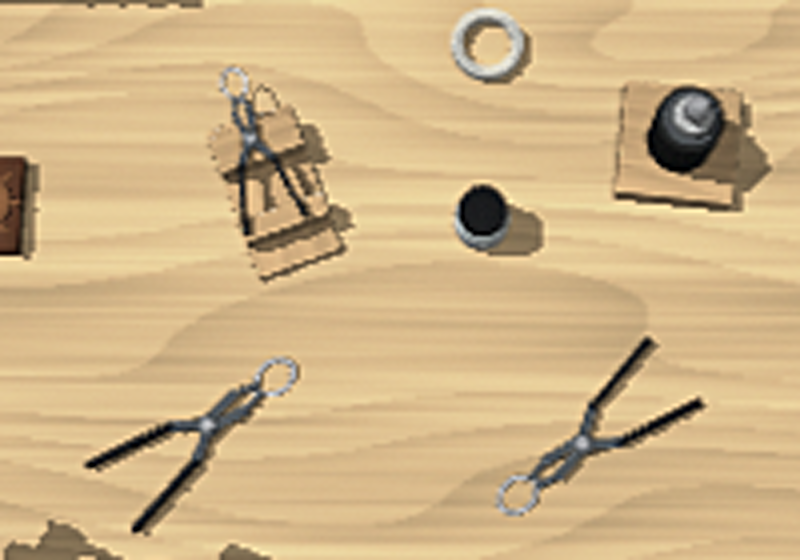

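The crop confirms A: it is the smallest pair, in the rest, with its ring at about top (279,160) and pivot at (282.5,175). The roller stub is at about (393,166).

```bash
cat >> h.py <<'E'
def tool(st,p):
    return Ro.from_euler("xyz",st["ee_rot"]).as_matrix().T@(np.array(p)-st["tcp_pos"])/10
E
python3 - <<'E'
from h import *
t=cam("top"); ring=ray(t,(278.8,160.5),46.5); piv=ray(t,(282.5,175),52)
d=(ring-piv)[:2]; a=np.arctan2(d[1],d[0]); g=piv-50*np.array([np.cos(a),np.sin(a),0])
print(ring,piv,a,g,np.hypot(*d))
s=r.get_state(); print("shift cm",tool(s,[g[0],g[1],220]),"twist",np.degrees(s["ee_rot"][2]-a))
E
```

```text
[680.82 254.38  46.5 ] [618.42 236.5   52.  ] 0.2790309358716161 [570.35 222.73  52.  ] 64.90867393592598
shift cm [-44.55 -15.43  -0.13] twist 142.0215647726166
```

Request:
arm_command:
  rows:
    - {"hand":-1,"linear":[-3,-1,0],"twist":9}
    - {"hand":-1,"linear":[-6,-2,0],"twist":18}
    - {"hand":-1,"linear":[-9,-3,0],"twist":28}
    - {"hand":-1,"linear":[-12,-4,0],"twist":38}
    - {"hand":-1,"linear":[-15,-5,0],"twist":48}
    - {"hand":-1,"linear":[-18,-6.2,0],"twist":58}
    - {"hand":-1,"linear":[-21,-7.3,0],"twist":68}
    - {"hand":-1,"linear":[-24,-8.3,0],"twist":77}
    - {"hand":-1,"linear":[-27,-9.4,0],"twist":86}
    - {"hand":-1,"linear":[-30,-10.4,0],"twist":96}
    - {"hand":-1,"linear":[-33,-11.4,0],"twist":106}
    - {"hand":-1,"linear":[-36,-12.5,0],"twist":115}
    - {"hand":-1,"linear":[-39,-13.5,0],"twist":124}
    - {"hand":-1,"linear":[-42,-14.5,0],"twist":133}
    - {"hand":-1,"linear":[-44.5,-15.4,0],"twist":142}
    - {"hand":-1,"linear":[-44.5,-15.4,0],"twist":142}
    - {"hand":-1,"linear":[-44.5,-15.4,0],"twist":142}
    - {"hand":-1,"linear":[-44.5,-15.4,0],"twist":142}

```text
time: 2.4
tcp_pos: [569.4, 224.6, 219.3]
ee_rot: [-3.141, 0.001, 0.282]
wrist_force: [0.5, 0.1, -0.3]
opening: 93.8
gripper_force: 0.0
```

Run:
```python
from h import *
s=r.get_state(); im=r.capture("wrist"); cv2.imwrite("pics/w1.png",im)
print(s["time"],s["tcp_pos"],s["ee_rot"],s["joint_pos"])
c=cam("wrist",s); print(proj(c,[570.35,222.73,52]),proj(c,[618.4,236.5,52]))
```

```text
2.4 [569.36 224.64 219.35] [-3.14  0.    0.28] [0.23 0.28 1.45 0.   1.41 1.52]
[322.83 178.47] [323.   126.34]
```

View pics/w1.png

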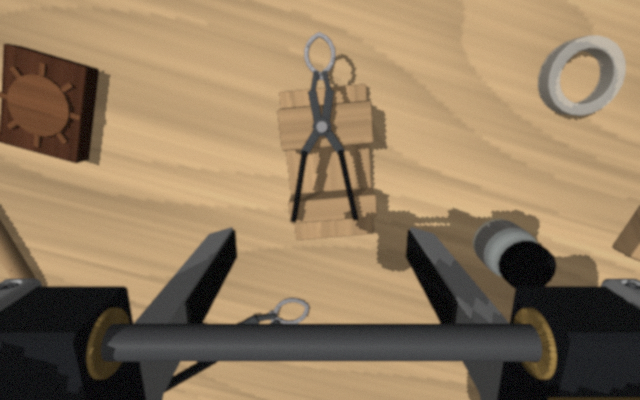

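The wrist view shows the pliers in the rest: pivot (321,127), ring (320,53), and handle ends at (294,219) and (355,217). The projected estimate lands within 2 px of this. I'll refine the axis from the dark handles.

Run:
```python
from h import *
s=r.get_state(); im=cv2.imread("pics/w1.png"); c=cam("wrist",s)
m=im.max(2)<50
P=[]
for v in range(165,206,4):
    u=np.where(m[v,285:365])[0]+285
    a=u[u<323].mean(); b=u[u>323].mean()
    L,R=ray(c,(a,v),56),ray(c,(b,v),56); P.append((L+R)[:2]/2); print(v,a,b,L[:2],R[:2],np.linalg.norm(L-R))
P=np.array(P); piv=ray(c,(321.3,126.7),58)[:2]; ring=ray(c,(320,53),46.5)[:2]
P=np.vstack([P,piv,ring]); vx,vy,x,y=cv2.fitLine(P.astype(np.float32),cv2.DIST_L2,0,.01,.01).ravel()
if vx<0: vx,vy=-vx,-vy
d=np.array([vx,vy]); print(piv,ring,"yaw",np.arctan2(vy,vx)); o=np.array([x,y]); 
pp=o+d*((piv-o)@d); g=pp-50*d; print("grip",g)
print("shift",tool(s,[*g,47]),"twist",np.degrees(s["ee_rot"][2]-np.arctan2(vy,vx)))
# stub via top and scene
```

```text
165 302.0 343.5 [578.48 245.66] [589.41 207.7 ] 39.50894287488411
169 301.5 344.0 [574.61 245.1 ] [585.84 206.1 ] 40.58688183551006
173 301.0 345.0 [570.71 244.54] [582.38 204.03] 42.150598035534635
177 300.0 346.0 [566.66 244.43] [578.89 201.95] 44.20453036385151
181 299.5 347.0 [562.72 243.86] [575.38 199.86] 45.7894433317178
185 299.0 348.0 [558.75 243.29] [571.86 197.76] 47.38435017244899
189 298.0 348.5 [554.62 243.18] [568.17 196.1 ] 48.9891956363848
193 297.5 349.5 [550.6 242.6] [564.6  193.97] 50.60437046537333
197 297.0 350.5 [546.55 242.02] [561.   191.83] 52.2298272093106
201 297.0 351.5 [542.61 240.96] [557.38 189.67] 53.37605903716744
205 296.0 352.5 [538.38 240.84] [553.73 187.5 ] 55.51198167852501
[618.24 238.01] [679.9  256.99] yaw 0.3098058
grip [570.74 222.39]
shift [ 0.07  0.25 17.24] twist -1.6185494622228125
```

Request:
arm_command:
  rows:
    - {"hand":-1,"linear":[0.05,0.25,2.5],"twist":-1.6}
    - {"hand":-1,"linear":[0.05,0.25,5.5],"twist":-1.6}
    - {"hand":-1,"linear":[0.05,0.25,8.5],"twist":-1.6}
    - {"hand":-1,"linear":[0.05,0.25,11.5],"twist":-1.6}
    - {"hand":-1,"linear":[0.05,0.25,14],"twist":-1.6}
    - {"hand":-1,"linear":[0.05,0.25,15.5],"twist":-1.6}
    - {"hand":-1,"linear":[0.05,0.25,16.5],"twist":-1.6}
    - {"hand":-1,"linear":[0.05,0.25,17.1],"twist":-1.6}
    - {"hand":-1,"linear":[0.05,0.25,17.1],"twist":-1.6}
    - {"hand":-1,"linear":[0.05,0.25,17.1],"twist":-1.6}

```text
time: 3.7
tcp_pos: [572.2, 221.6, 49.3]
ee_rot: [3.141, -0.002, 0.307]
wrist_force: [0.6, 0.1, -0.2]
opening: 94.1
gripper_force: 0.0
```

Request:
arm_command:
  force: 30
  rows:
    - {"hand":1,"linear":[0,0,0],"twist":0}
    - {"hand":1,"linear":[0,0,0],"twist":0}
    - {"hand":1,"linear":[0,0,0],"twist":0}
    - {"hand":1,"linear":[0,0,0],"twist":0}
    - {"hand":1,"linear":[0,0,0],"twist":0}
    - {"hand":1,"linear":[0,0,0],"twist":0}
    - {"hand":1,"linear":[0,0,0],"twist":0}
    - {"hand":1,"linear":[0,0,0],"twist":0}

```text
time: 4.7
tcp_pos: [571.3, 221.6, 48.5]
ee_rot: [-3.141, 0.0, 0.307]
wrist_force: [-2.3, 0.5, 0.8]
opening: 28.4
gripper_force: 29.6
```

Run:
```python
from h import *
s=r.get_state(); im=r.capture("wrist"); cv2.imwrite("pics/w2.png",im)
print(s["time"],s["tcp_pos"],s["ee_rot"],s["joint_pos"],s["opening"],s["gripper_force"],s["wrist_force"])
R=Ro.from_euler("xyz",s["ee_rot"]).as_matrix()
c=cam("wrist",s); print(proj(c,s["tcp_pos"]+R@[112.5,0,0.5]))
```

```text
4.7 [571.26 221.61  48.46] [-3.14  0.    0.31] [0.23 0.47 1.58 0.   1.1  1.49] 28.36625289631463 29.55837070941925 [-2.32  0.47  0.81]
[320.35  11.12]
```

View pics/w2.png

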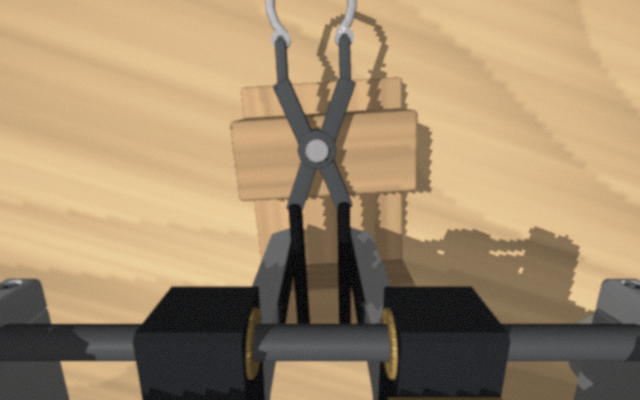

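The grip holds: the handles are parallel, opening is 28.4 mm at 29.6 N, the ring eyes are at (281,36) and (345,38), and the pivot is at (316,150). Next I lift, and meanwhile compute the ring offset in the tool frame and a coarse stub position.

Request:
arm_command:
  force: 45
  rows:
    - {"hand":1,"linear":[0,0,0],"twist":0}
    - {"hand":1,"linear":[0,0,0],"twist":0}
    - {"hand":1,"linear":[0,0,-0.5],"twist":0}
    - {"hand":1,"linear":[0,0,-1.5],"twist":0}
    - {"hand":1,"linear":[0,0,-3],"twist":0}
    - {"hand":1,"linear":[0,0,-5],"twist":0}
    - {"hand":1,"linear":[0,0,-7],"twist":0}
    - {"hand":1,"linear":[0,0,-9],"twist":0}
    - {"hand":1,"linear":[0,0,-11],"twist":0}
    - {"hand":1,"linear":[0,0,-13],"twist":0}
    - {"hand":1,"linear":[0,0,-15],"twist":0}
    - {"hand":1,"linear":[0,0,-16.5],"twist":0}
    - {"hand":1,"linear":[0,0,-17.5],"twist":0}
    - {"hand":1,"linear":[0,0,-17.5],"twist":0}

```text
time: 6.5
tcp_pos: [571.9, 221.6, 224.4]
ee_rot: [3.141, -0.002, 0.307]
wrist_force: [-0.9, 0.1, -1.5]
opening: 27.1
gripper_force: 44.5
```

Run:
```python
from h import *
s=r.get_state(); im=r.capture("wrist"); cv2.imwrite("pics/w3.png",im)
print(s["time"],s["tcp_pos"],s["ee_rot"],s["opening"],s["gripper_force"],s["wrist_force"],s["ft_torque"])
a=cv2.imread("pics/w2.png").astype(int)
# change of the pliers in the image: pivot disc (bright in dark) and eyes
for f in ("w2","w3"):
    g=cv2.cvtColor(cv2.imread(f"pics/{f}.png"),cv2.COLOR_BGR2HSV)
    m=((g[...,1]<45)&(g[...,2]>110)).astype(np.uint8); m[240:]=0;m[:,:255]=0;m[:,370:]=0
    n,_,S,C=cv2.connectedComponentsWithStats(m)
    print(f,[(C[i],S[i]) for i in range(1,n) if S[i,4]>40])
S=ray(cam("top"),(395,165.5),168); print("stub",S)
for d in ((0,0),(0,65)):
    print(tool(s,[S[0]-112.5,S[1]+d[1],s["tcp_pos"][2]]))
```

```text
6.5 [571.91 221.59 224.35] [ 3.14 -0.    0.31] 27.09505936714848 44.460954666137695 [-0.95  0.09 -1.48] [-0.06  0.18  0.05]
w2 [(array([275.82,  24.19]), array([266,   0,  24,  48, 466], dtype=int32)), (array([346.51,  22.15]), array([335,   0,  21,  45, 433], dtype=int32)), (array([316.15, 150.18]), array([305, 139,  23,  23, 424], dtype=int32))]
w3 [(array([276.01,  23.72]), array([266,   0,  24,  48, 455], dtype=int32)), (array([346.71,  22.39]), array([335,   0,  22,  45, 423], dtype=int32)), (array([316.36, 149.8 ]), array([305, 139,  23,  23, 418], dtype=int32))]
stub [ 629.46 -199.33  168.  ]
[-17.97  38.46  -0.02]
[-16.01  32.26  -0.02]
```

View pics/w3.png

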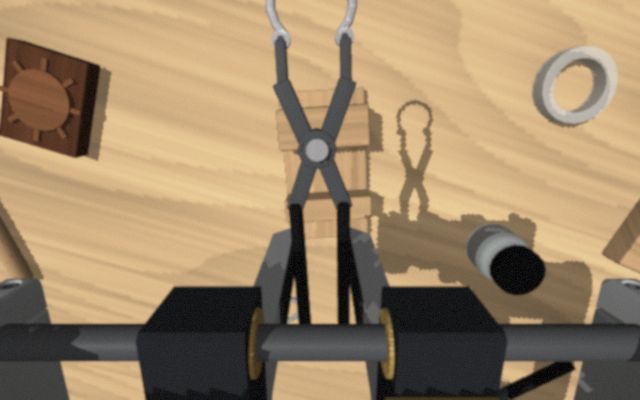

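The pliers lifted cleanly with no slip: eyes and pivot are at the same pixels as before. Now I carry them beside the roller to look at the stub.

Request:
arm_command:
  rows:
    - {"hand":1,"linear":[-0.5,1.2,0],"twist":1}
    - {"hand":1,"linear":[-1.5,3.5,0],"twist":2}
    - {"hand":1,"linear":[-2.7,6.3,0],"twist":4}
    - {"hand":1,"linear":[-3.9,9.1,0],"twist":6}
    - {"hand":1,"linear":[-5.1,11.9,0],"twist":7.5}
    - {"hand":1,"linear":[-6.3,14.7,0],"twist":9}
    - {"hand":1,"linear":[-7.5,17.5,0],"twist":10.5}
    - {"hand":1,"linear":[-8.7,20.3,0],"twist":12}
    - {"hand":1,"linear":[-9.9,23.1,0],"twist":13.5}
    - {"hand":1,"linear":[-11.1,25.9,0],"twist":15}
    - {"hand":1,"linear":[-12.3,28.7,0],"twist":16.5}
    - {"hand":1,"linear":[-13.4,31.2,0],"twist":17.6}
    - {"hand":1,"linear":[-14,32.6,0],"twist":17.6}
    - {"hand":1,"linear":[-14.1,32.9,0],"twist":17.6}
    - {"hand":1,"linear":[-14.1,32.9,0],"twist":17.6}
    - {"hand":1,"linear":[-14.1,32.9,0],"twist":17.6}
    - {"hand":1,"linear":[-14.1,32.9,0],"twist":17.6}

```text
time: 8.68
tcp_pos: [536.7, -134.0, 223.5]
ee_rot: [-3.141, -0.0, 0.001]
wrist_force: [0.7, -0.3, -1.6]
opening: 27.0
gripper_force: 44.5
```

Run:
```python
from h import *
s=r.get_state(); im=r.capture("wrist"); cv2.imwrite("pics/w4.png",im)
print(s["time"],s["tcp_pos"],s["ee_rot"],s["opening"],s["gripper_force"],s["wrist_force"],s["ft_torque"])
print(proj(cam("wrist",s),[629.5,-199.3,168]))
np.save("s4.npy",s,allow_pickle=True)
```

```text
8.675 [ 536.72 -134.02  223.46] [-3.14 -0.    0.  ] 26.970787603381822 44.46081876754761 [ 0.75 -0.34 -1.59] [-0.01  0.2  -0.03]
[429.91  69.75]
```

View pics/w4.png

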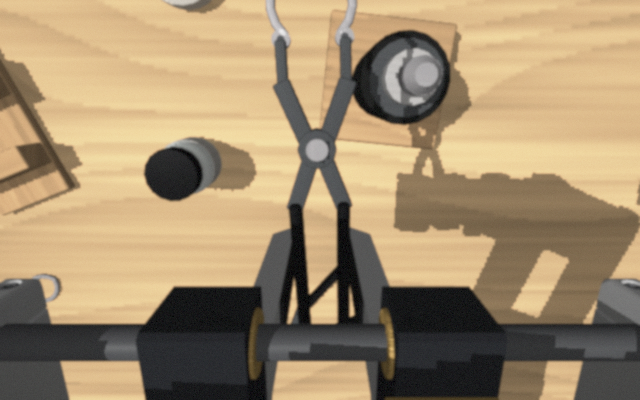

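The stub top is at about (426,73), to the right of the pliers. The ring is spread, with its outer edges at u≈266 and 356. I'll measure the ring circle and the stub top in the same picture.

```bash
cat >> h.py <<'E'
from scipy.optimize import least_squares
def ringfit(im,s,zt=2.0):
    """ring centre in tool mm, from visible arcs on the ring plane"""
    g=cv2.cvtColor(im,cv2.COLOR_BGR2HSV); m=((g[...,1]<45)&(g[...,2]>110)); m[27:]=0; m[:,:255]=0;m[:,370:]=0
    m[:,295:325]=0
    R=Ro.from_euler("xyz",s["ee_rot"]).as_matrix(); c=cam("wrist",s); z=s["tcp_pos"][2]-zt
    P=[]
    for v in range(0,27):
        for lo,hi in ((255,295),(325,370)):
            u=np.where(m[v,lo:hi])[0]+lo
            if len(u): P.append((R.T@(ray(c,(u.mean(),v),z)-s["tcp_pos"]))[:2])
    P=np.array(P); f=lambda q:np.hypot(*(P-q[:2]).T)-17.5
    q=least_squares(f,[112,0]); return q.x,np.abs(q.fun).max()
E
python3 - <<'E'
from h import *
s=np.load("s4.npy",allow_pickle=True).item(); im=cv2.imread("pics/w4.png"); c=cam("wrist",s)
print("ring",ringfit(im,s))
R=Ro.from_euler("xyz",s["ee_rot"]).as_matrix()
for h in (-6,-10): print("pivot",(R.T@(ray(c,(316.3,149.8),s["tcp_pos"][2]-h)-s["tcp_pos"])))
g=cv2.cvtColor(im,cv2.COLOR_BGR2GRAY)[30:130,360:460]
C=cv2.HoughCircles(cv2.resize(g,None,fx=4,fy=4,interpolation=cv2.INTER_CUBIC),cv2.HOUGH_GRADIENT,1,10,param1=100,param2=18,minRadius=36,maxRadius=85)
print(C[0][:6]/4+[360,30,0])
print("expected r top, cyl",350*7/221,350*12/229)
cv2.imwrite("pics/c4.png",cv2.resize(im[0:140,255:465],None,fx=3.8,fy=3.8,interpolation=cv2.INTER_CUBIC))
E
```

```text
ring (array([116.36,  -3.93]), np.float64(0.34811478928917694))
pivot [53.94 -1.66 -6.  ]
pivot [ 54.53  -1.6  -10.  ]Traceback (most recent call last):
  File "<stdin>", line 8, in <module>
TypeError: 'NoneType' object is not subscriptable
```

Run:
```python
from h import *
im=cv2.imread("pics/w4.png")
cv2.imwrite("pics/c4.png",cv2.resize(im[30:130,350:470],None,fx=6,fy=6,interpolation=cv2.INTER_CUBIC))
```

```text
(no output)
```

View pics/c4.png

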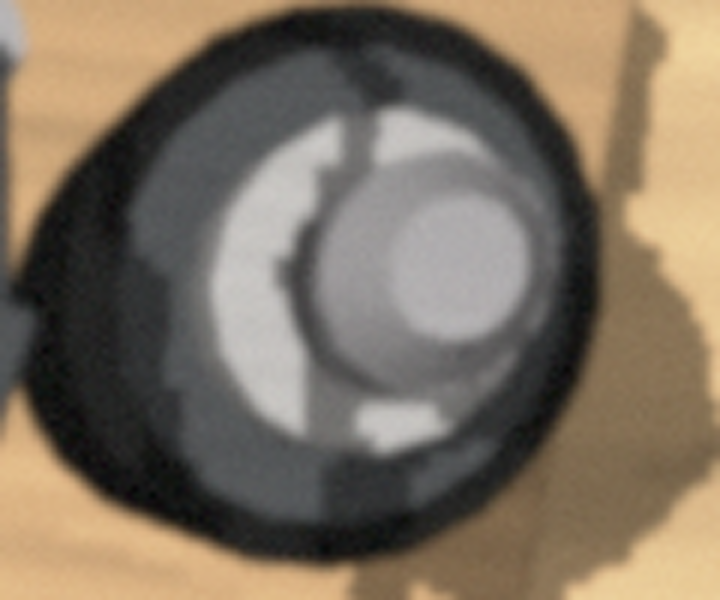

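The close crop shows the stub's flat top centred at crop (460,266), which is pixel (426.2,73.9). The boss is at about pixel (414,76).

Run:
```python
from h import *
s=np.load("s4.npy",allow_pickle=True).item(); c=cam("wrist",s)
S=ray(c,(426.2,73.9),168); print(S, ray(c,(414,76),135))
R=Ro.from_euler("xyz",s["ee_rot"]).as_matrix()
st=R.T@(S-s["tcp_pos"]); print("stub in tool",st,"shift cm",(st[:2]-[116.4,-3.9])/10)
print("ring z",s["tcp_pos"][2]-2)
```

```text
[ 627.16 -197.28  168.  ] [ 627.78 -198.41  135.  ]
stub in tool [90.36 63.39 55.45] shift cm [-2.6   6.73]
ring z 221.45924343562245
```

Request:
arm_command:
  rows:
    - {"hand":1,"linear":[-0.4,0.9,0],"twist":0}
    - {"hand":1,"linear":[-1,2.5,0],"twist":0}
    - {"hand":1,"linear":[-1.7,4.4,0],"twist":0}
    - {"hand":1,"linear":[-2.3,6,0],"twist":0}
    - {"hand":1,"linear":[-2.6,6.7,0],"twist":0}
    - {"hand":1,"linear":[-2.6,6.7,0],"twist":0}
    - {"hand":1,"linear":[-2.6,6.7,1],"twist":0}
    - {"hand":1,"linear":[-2.6,6.7,2.2],"twist":0}
    - {"hand":1,"linear":[-2.6,6.7,3.4],"twist":0}
    - {"hand":1,"linear":[-2.6,6.7,4],"twist":0}
    - {"hand":1,"linear":[-2.6,6.7,4],"twist":0}
    - {"hand":1,"linear":[-2.6,6.7,4],"twist":0}
    - {"hand":1,"linear":[-2.6,6.7,4],"twist":0}

```text
time: 10.35
tcp_pos: [511.0, -202.0, 184.1]
ee_rot: [3.141, -0.001, 0.0]
wrist_force: [-0.3, -0.8, -1.6]
opening: 27.2
gripper_force: 44.5
```

Run:
```python
from h import *
s=r.get_state(); im=r.capture("wrist"); cv2.imwrite("pics/w5.png",im)
np.save("s5.npy",s,allow_pickle=True)
print(s["time"],s["tcp_pos"],s["ee_rot"],s["opening"],s["gripper_force"],s["wrist_force"])
sc=r.capture("scene"); tp=r.capture("top")
a=cv2.resize(im[0:110,240:390],None,fx=5,fy=5,interpolation=cv2.INTER_CUBIC)
S=[627.2,-197.5,168]
u,v=proj(cam("top",s),S).astype(int); u2,v2=proj(cam("scene",s),S).astype(int)
print(u,v,u2,v2,proj(cam("wrist",s),S))
cv2.imwrite("pics/c5.png",a)
```

```text
10.35 [ 510.99 -201.99  184.08] [ 3.14 -0.    0.  ] 27.210592815001313 44.46078658103943 [-0.26 -0.76 -1.63]
394 166 253 182 [310.26  10.66]
```

View pics/c5.png

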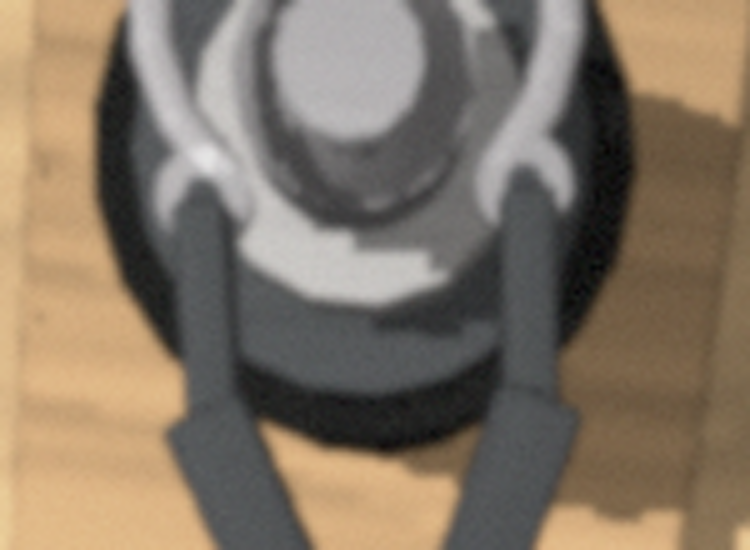

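The crop shows the stub top inside the spread ring, with top centre at crop (348,64), which is pixel (309.2,12.4). The inner ring edges run from crop 172 to 540.

Run:
```python
from h import *
s=np.load("s5.npy",allow_pickle=True).item(); c=cam("wrist",s)
R=Ro.from_euler("xyz",s["ee_rot"]).as_matrix()
st=R.T@(ray(c,(309.2,12.4),168)-s["tcp_pos"]); print(st, st[:2]-[116.4,-3.9])
K,T=c
for u in (310.6,310.9): print(R.T@(ray(c,(u,0.5),s["tcp_pos"][2]-2)-s["tcp_pos"]))
```

```text
[115.45  -4.98  16.2 ] [-0.95 -1.08]
[117.12  -3.91   2.12]
[117.12  -3.78   2.12]
```

Request:
arm_command:
  rows:
    - {"hand":1,"linear":[-0.07,-0.1,0],"twist":0}
    - {"hand":1,"linear":[-0.07,-0.1,0.3],"twist":0}
    - {"hand":1,"linear":[-0.07,-0.1,0.6],"twist":0}
    - {"hand":1,"linear":[-0.07,-0.1,0.9],"twist":0}
    - {"hand":1,"linear":[-0.07,-0.1,1.2],"twist":0}
    - {"hand":1,"linear":[-0.07,-0.1,1.5],"twist":0}
    - {"hand":1,"linear":[-0.07,-0.1,1.8],"twist":0}
    - {"hand":1,"linear":[-0.07,-0.1,1.8],"twist":0}
    - {"hand":1,"linear":[-0.07,-0.1,1.8],"twist":0}

```text
time: 11.62
tcp_pos: [510.0, -200.8, 165.5]
ee_rot: [3.141, -0.0, 0.0]
wrist_force: [1.0, 0.2, -2.5]
opening: 27.0
gripper_force: 44.5
```

Run:
```python
from h import *
s=r.get_state(); im=r.capture("wrist")
np.save("s6.npy",s,allow_pickle=True)
print(s["time"],s["tcp_pos"],s["ee_rot"],s["opening"],s["gripper_force"],s["wrist_force"],s["ft_torque"])
cv2.imwrite("pics/c6.png",cv2.resize(im[0:110,240:390],None,fx=5,fy=5,interpolation=cv2.INTER_CUBIC))
```

```text
11.625 [ 509.99 -200.8   165.54] [ 3.14 -0.    0.  ] 26.996452713421668 44.46083843708038 [ 1.04  0.24 -2.48] [ 0.02  0.12 -0.03]
```

View pics/c6.png

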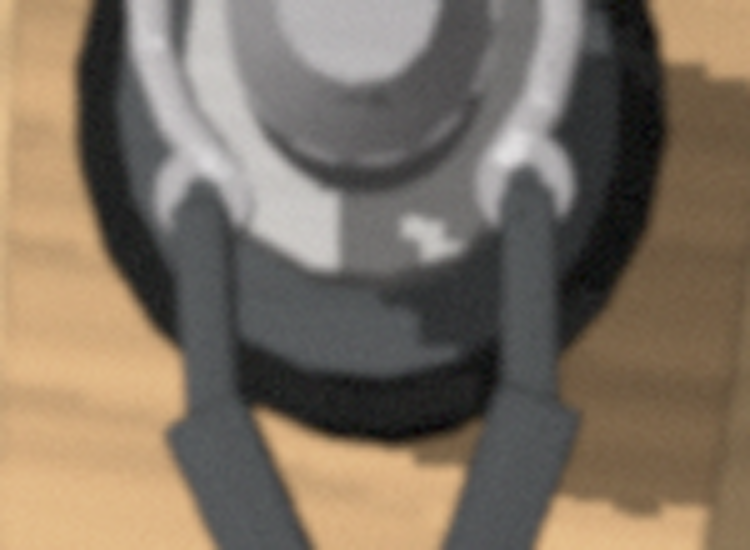

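The ring surrounds the stub and is well centred: stub top crop 275–440 has its middle at 357, and the ring's middle is at 356. It is spread and there is no contact force. I'll descend to the groove.

Request:
arm_command:
  rows:
    - {"hand":1,"linear":[0,0.02,0.3],"twist":0}
    - {"hand":1,"linear":[0,0.02,0.6],"twist":0}
    - {"hand":1,"linear":[0,0.02,0.9],"twist":0}
    - {"hand":1,"linear":[0,0.02,1.2],"twist":0}
    - {"hand":1,"linear":[0,0.02,1.5],"twist":0}
    - {"hand":1,"linear":[0,0.02,1.7],"twist":0}
    - {"hand":1,"linear":[0,0.02,1.9],"twist":0}
    - {"hand":1,"linear":[0,0.02,2.05],"twist":0}
    - {"hand":1,"linear":[0,0.02,2.05],"twist":0}
    - {"hand":1,"linear":[0,0.02,2.05],"twist":0}

```text
time: 12.92
tcp_pos: [510.0, -201.0, 145.0]
ee_rot: [3.141, -0.0, 0.0]
wrist_force: [0.4, -0.2, -1.8]
opening: 27.3
gripper_force: 44.5
```

Run:
```python
from h import *
for i in range(3):
    im=r.capture("wrist"); s=r.get_state(); print(s["time"],s["tcp_pos"],s["ee_rot"],s["opening"],s["wrist_force"],s["ft_torque"])
print(ringfit(im,s))
cv2.imwrite("pics/c7.png",cv2.resize(im[0:110,240:390],None,fx=5,fy=5,interpolation=cv2.INTER_CUBIC))
```

```text
12.975 [ 509.97 -201.01  145.04] [ 3.14 -0.    0.  ] 27.166777662229165 [ 0.59 -0.19 -1.9 ] [-0.03  0.24 -0.01]
13.025 [ 510.   -201.03  145.08] [ 3.14 -0.    0.  ] 27.02601774664123 [-0.02  0.12 -1.93] [-0.    0.2   0.02]
13.075 [ 509.97 -201.02  145.08] [ 3.14 -0.    0.  ] 27.484091049283613 [ 0.63 -0.52 -2.25] [-0.    0.21 -0.  ]
(array([123.38,  -4.26]), np.float64(3.1963747624957772))
```

View pics/c7.png

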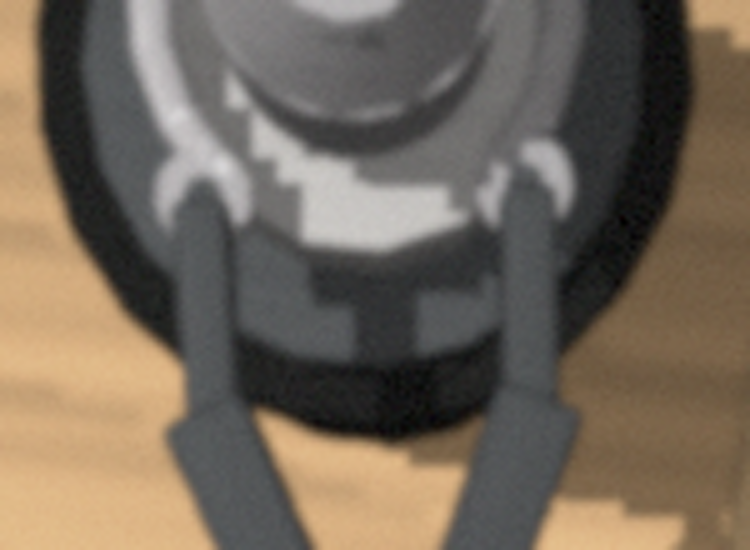

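The ring is still spread and clear around the stub, about 4 mm above groove level. Last small step down.

Request:
arm_command:
  rows:
    - {"hand":1,"linear":[0,0,0.1],"twist":0}
    - {"hand":1,"linear":[0,0,0.2],"twist":0}
    - {"hand":1,"linear":[0,0,0.3],"twist":0}
    - {"hand":1,"linear":[0,0,0.4],"twist":0}
    - {"hand":1,"linear":[0,0,0.4],"twist":0}
    - {"hand":1,"linear":[0,0,0.4],"twist":0}
    - {"hand":1,"linear":[0,0,0.4],"twist":0}
    - {"hand":1,"linear":[0,0,0.4],"twist":0}

```text
time: 14.08
tcp_pos: [509.9, -201.0, 141.0]
ee_rot: [3.142, -0.0, 0.0]
wrist_force: [-0.4, 0.8, -0.5]
opening: 27.3
gripper_force: 44.5
```

Run:
```python
from h import *
for i in range(3):
    im=r.capture("wrist"); s=r.get_state(); print(s["time"],s["tcp_pos"],s["opening"],s["gripper_force"],s["wrist_force"],s["ft_torque"])
g=cv2.cvtColor(im,cv2.COLOR_BGR2HSV)
m=((g[...,1]<45)&(g[...,2]>110)).astype(np.uint8); m[:120]=0; m[180:]=0
n,_,S,C=cv2.connectedComponentsWithStats(m); print([C[i] for i in range(1,n) if S[i,4]>200])
```

```text
14.125 [ 509.9  -200.98  140.96] 27.346376154943712 44.46088671684265 [-0.29 -0.38 -1.56] [-0.06  0.24 -0.04]
14.175 [ 509.92 -200.96  140.97] 26.950531678460766 44.46073293685913 [-0.59 -0.02 -1.22] [-0.03  0.28 -0.01]
14.225 [ 509.91 -200.97  140.97] 27.162752668061763 44.4608348608017 [ 0.31  0.5  -1.99] [ 0.    0.23 -0.03]
[array([ 62.55, 137.45]), array([316.3 , 149.84])]
```

The ring is at z≈139, nothing is in contact, and the pivot pixel (316.3,149.8) is unchanged, so the grip has not slipped. Handing in.

```bash
python3 -c "
from plant import r
print(r.sign_off())"
```

```text
the job is handed in; nothing more can be done
None
```

I've handed the job in: the pliers are held squeezed at 44 N, with the ring spread around the stub. By my measurements the ring is level with the groove (z ≈ 139 mm), with no contact force showing at the wrist, at about 14 s of the 42 s limit.

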